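# Tap three drive bolts, hold the loose one's cover open

### The arm

A 6-joint arm with a two-finger parallel gripper is mounted at the origin on the work surface. World frame = base frame: x ahead of the robot, y to its left, z up, the work surface at z = 0. Lengths are in mm, angles in rad, forces in N, time in s.
With the tool pointing down it reaches from about 350 to 875 mm from the base axis. Payload 4.2 kg.
Tool frame: the origin (TCP) lies on the centre line of the jaws, within the pads' length; the fingertips stand 22 mm ahead of it and the grasp point (between the pads) lies 3 mm ahead of it (arm.nose_length is the distance from the TCP to the fingertips, in mm); z points along the fingers, x is the direction in which the jaws open and shut, and the axes are right-handed (so a half turn about z gives the same grasp; the last joint's range is limited). The gripper opens to 85 mm and grips with 20 to 120 N. Pads are 22 mm wide; open, the fingers measure 114 mm over their backs; the gripper's body (76 mm by 85 mm) begins 54 mm behind the grasp point. The pads swing forward as they close: fully open they stand 13 mm farther back than shut.
Start: joints at [1.362, 0.385, 0.008, 0, -1.194, -0.259], TCP at [281.794, 557.846, 253.312] pointing down, gripper open.
Joint ranges: [-3.14, 3.14], [-1.21, 2.06], [-1.07, 1.41], [-3.16, 2.05], [-2.99, -0.16], [-3.1, 3.1]. Speed limits (rad/s): [2.79, 2.79, 3.14, 3.14, 3.14, 3.14].

### API

Orientations are given as a unit quaternion [x, y, z, w].
In Python, from bench import telemetry, get_image, workorder, nets, arm gives the robot as it stands.
- The arm moves only by the tool apply_moves, never from a script. Its argument "steps" is a list of rows, each an object with "hand": the opening, from 0 (shut) to 1 (fully open); "xyz": the shift along the tool's x, y, z in cm, a list of three; "delta_rot": the turn, a rotation vector about the tool's x, y, z in rad, a list of three. In form: [{"hand": hand, "xyz": [x, y, z], "delta_rot": [wx, wy, wz]}, ...]. A call has 1 to 12 rows; each row is the pose to reach, as a shift and turn from the pose commanded when the call began, along the tool's axes at that moment; what a row does not reach only later rows make up. A row lasts 1/12 s, in which the tool goes at most 41.7 mm and 7.16 degrees, less where a joint would pass 70% of its speed; a pose out of reach is approached as far as the arm can. A call with a gripper value outside its range is refused whole. The fingers move at their own pace and stop on an object; the grip force is fixed at half the most. Time passes only in rows, so rows that repeat a pose let the fingers close. It gives the time, the measured TCP pose, the force and the opening at its end, in the units of the state.
- telemetry.read_state(): the state, without advancing time (a new reading comes with each control period).
- get_image(name): name is "scene" or "top"; returns a dict with "frame" (480x640x3 uint8, blue, green, red), "fx", "fy", "cx", "cy" (pixels), "distortion" ([k1, k2, p1, p2, k3] as OpenCV has them; the pictures are not rectified), "origin" and "orientation" of the camera in the world. Camera axes: x right, y down, z forward; pixel columns grow to the right and rows downward; lengths in mm; the calibration is good to about 2 mm. A picture is of the moment at which its call begins. There is no depth.
- workorder.job_done(): hands the job in, once; it reports no verdict.
Trained networks look in a picture, given as the dict that the camera call returned (one of the last four; its "shot" number tells which), for a name from the list of things; names that differ only in an ending like _2 or _b are one class to them, and where a whole thing is asked for, a point or a joint stands for the part that bears it (a point fixed in the world has none). Each returns a list of dicts, best first, with "confidence" (0 to 1); they miss things now and then, are a little off and sometimes report something else, mostly with a low value. They report only what shows in the picture. A call takes as long as a camera call.
- nets.recognise(picture, label): "xyz" ([x, y, z] in mm, in world coordinates, good to about 4 mm: the middle of the surface that is visible of it).
- nets.outline_of(picture, label): "pixels" (480x640 bool, what is visible of it).
- nets.pinpoint(picture, label): "xyz" ([x, y, z] in mm, in world coordinates, good to about 4 mm: a listed point, or the origin of a listed thing).
The state is a dict: "clock": time; "joints": joint angles; "joint_vel": joint speeds; "joint_efforts": joint torques, N m; "position": TCP position; "ee_rot": TCP orientation; "contact_force": force on the tool from outside, world axes, zero at the start; "wrist_torque": the same for the moment, N m; "gripper_width": finger opening in mm.
Only numpy, scipy, OpenCV 4.12 (cv2) and the standard library are available. Lean on these libraries where they do the work, as an engineer would, in place of code of your own. Each camera call takes 0.05 s, during which the arm holds its last target.

### The job

One of the three bolts on the grey drive housing has come loose: tap all three bolt heads down firmly, in turn from the robot's left to its right, and see which one sinks and stays down. Then take the knob of the loose bolt's yellow cover, lift the cover well past half way to upright, and finish while still holding it open, so that a mate can get at the bolt. Leave the other two covers shut and the things around the housing where they are.

Things in the scene. Friction and masses are not known exactly. Their poses are not given: they have to be found in the camera images.
- housing: Grey cast drive housing fixed to the bench: block 150 (x) x 340 (y) x 50 mm high, with shaft stubs at both ends (to 198 mm either side of the middle). Origin: centre of its underside, at z = 0. Its y axis runs along the row of three bolts, +y towards the robot's left; +x points away from the robot; turned up to 0.3 rad about z.
- bolt_a (a joint): Sinking of the steel bolt that is the left one (+100 mm in housing y), upright at housing x = 0; m: 0 at the start, 0.008 fully sunk. The three bolts look alike. A tight bolt gives under 2 mm when pressed; the one loose bolt, which may be any of the three, sinks 8 mm under a push of about 4 N and stays down.
- head_a (a point): Centre of the top of the head of bolt_a, the point to tap: 84 mm above the bench until it sinks. The round steel head, 26 mm in diameter, comes up through a 36 mm hole in its yellow cover and stands 14 mm above the cover's top (6 mm once sunk).
- cover_a (a joint): Opening of the yellow cover round bolt_a, rad: 0 shut, stop at 1.45. A plate 110 (x) x 70 (y) x 4 mm, top 70 mm above the bench when shut, 14 mm skirts below. Hinge axis parallel to housing y, at housing x = +55 mm, 66 mm above the bench; its near, knob edge swings up and away from the robot. Weight and a spring shut it when let go (1 to 2.5 N at the knob).
- knob_a (a point): Centre of the black knob of cover_a: a disc 24 mm in diameter, 16 mm thick, axis along housing y; grip it over its two flat faces, it can pivot between the fingers. It stands on a 10 mm stem at the cover's near edge. Shut: housing x = -45 mm, level with its bolt in y, 96 mm above the bench, 26 mm above the plate, 100 mm nearer the robot and 30 mm higher than the hinge axis.
- bolt_b (a joint): Sinking of the steel bolt that is the middle one, upright at housing x = 0; m: 0 at the start, 0.008 fully sunk. The three bolts look alike. A tight bolt gives under 2 mm when pressed; the one loose bolt, which may be any of the three, sinks 8 mm under a push of about 4 N and stays down.
- head_b (a point): Centre of the top of the head of bolt_b, the point to tap: 84 mm above the bench until it sinks. The round steel head, 26 mm in diameter, comes up through a 36 mm hole in its yellow cover and stands 14 mm above the cover's top (6 mm once sunk).
- cover_b (a joint): Opening of the yellow cover round bolt_b, rad: 0 shut, stop at 1.45. A plate 110 (x) x 70 (y) x 4 mm, top 70 mm above the bench when shut, 14 mm skirts below. Hinge axis parallel to housing y, at housing x = +55 mm, 66 mm above the bench; its near, knob edge swings up and away from the robot. Weight and a spring shut it when let go (1 to 2.5 N at the knob).
- knob_b (a point): Centre of the black knob of cover_b: a disc 24 mm in diameter, 16 mm thick, axis along housing y; grip it over its two flat faces, it can pivot between the fingers. It stands on a 10 mm stem at the cover's near edge. Shut: housing x = -45 mm, level with its bolt in y, 96 mm above the bench, 26 mm above the plate, 100 mm nearer the robot and 30 mm higher than the hinge axis.
- bolt_c (a joint): Sinking of the steel bolt that is the right one (-100 mm in housing y), upright at housing x = 0; m: 0 at the start, 0.008 fully sunk. The three bolts look alike. A tight bolt gives under 2 mm when pressed; the one loose bolt, which may be any of the three, sinks 8 mm under a push of about 4 N and stays down.
- head_c (a point): Centre of the top of the head of bolt_c, the point to tap: 84 mm above the bench until it sinks. The round steel head, 26 mm in diameter, comes up through a 36 mm hole in its yellow cover and stands 14 mm above the cover's top (6 mm once sunk).
- cover_c (a joint): Opening of the yellow cover round bolt_c, rad: 0 shut, stop at 1.45. A plate 110 (x) x 70 (y) x 4 mm, top 70 mm above the bench when shut, 14 mm skirts below. Hinge axis parallel to housing y, at housing x = +55 mm, 66 mm above the bench; its near, knob edge swings up and away from the robot. Weight and a spring shut it when let go (1 to 2.5 N at the knob).
- knob_c (a point): Centre of the black knob of cover_c: a disc 24 mm in diameter, 16 mm thick, axis along housing y; grip it over its two flat faces, it can pivot between the fingers. It stands on a 10 mm stem at the cover's near edge. Shut: housing x = -45 mm, level with its bolt in y, 96 mm above the bench, 26 mm above the plate, 100 mm nearer the robot and 30 mm higher than the hinge axis.
- angle_plate: Bystander: small steel angle plate 70 x 70 x 80 mm high, standing right of the housing. Origin: centre of its underside.
- oil_can: Bystander: upright can 54 mm in diameter, 120 mm tall, left of the housing. Origin: centre of its underside.
- wrench: Bystander: wrench lying on the bench left of the housing. Origin: underside, near its middle.
- tape_roll: Bystander: red roll of tape 70 mm in diameter, 24 mm high, lying right of the housing. Origin: centre of its underside.

How it is judged (in metres and radians):
On the way, in this order (a step that is already met when the one before it is completed fails the run):
1. the left bolt is tapped by the fingers (more than 1.5 N) (contact force between the fingers and bolt_a above 1.5 N), for 0.02 s.
2. the middle bolt is tapped by the fingers (more than 1.5 N) (contact force between the fingers and bolt_b above 1.5 N), for 0.02 s.
3. the right bolt is tapped by the fingers (more than 1.5 N) (contact force between the fingers and bolt_c above 1.5 N), for 0.02 s.
4. the loose bolt, sunk more than 5 mm, has its cover lifted beyond 0.75 rad by the fingers (((value of joint bolt_a above 0.005 m and value of joint cover_a above 0.75 rad and contact force between the fingers and cover_a above 0.4 N) or (value of joint bolt_b above 0.005 m and value of joint cover_b above 0.75 rad and contact force between the fingers and cover_b above 0.4 N) or (value of joint bolt_c above 0.005 m and value of joint cover_c above 0.75 rad and contact force between the fingers and cover_c above 0.4 N))), for 0.2 s.
At the end, for the whole second after the job is handed in: The loose bolt is sunk by more than 5 mm, its cover is open more than 0.75 rad, still (under 0.15 rad/s) and held by the fingers with more than 0.4 N; the other two covers are open less than 0.1 rad; the four bystanders are within 30 mm of where they began (((value of joint bolt_a above 0.005 m and value of joint cover_a above 0.75 rad and contact force between the fingers and cover_a above 0.4 N and velocity of joint cover_a between -0.15 and 0.15 rad/s and value of joint each of cover_b, cover_c below 0.1 rad) or (value of joint bolt_b above 0.005 m and value of joint cover_b above 0.75 rad and contact force between the fingers and cover_b above 0.4 N and velocity of joint cover_b between -0.15 and 0.15 rad/s and value of joint each of cover_a, cover_c below 0.1 rad) or (value of joint bolt_c above 0.005 m and value of joint cover_c above 0.75 rad and contact force between the fingers and cover_c above 0.4 N and velocity of joint cover_c between -0.15 and 0.15 rad/s and value of joint each of cover_a, cover_b below 0.1 rad)) and distance of each of angle_plate, oil_can, wrench, tape_roll from where it was at the start of the episode below 0.03 m); the arm keeps its last pose, push and grip.
It fails at once if a cover is lifted beyond 0.3 rad though its bolt has not sunk ((value of joint cover_a above 0.3 rad and value of joint bolt_a below 0.004 m) or (value of joint cover_b above 0.3 rad and value of joint bolt_b below 0.004 m) or (value of joint cover_c above 0.3 rad and value of joint bolt_c below 0.004 m)).
It fails at once if a bystander is moved by more than 30 mm (distance of any of angle_plate, oil_can, wrench, tape_roll from where it was at the start of the episode above 0.03 m).
It also fails if it takes over 48 s, if anything falls off the work surface, if the arm or the gripper's body presses on something with over 40 N, if the wrist force passes 120 N, or if a joint passes its speed limit or range.

## Working session

There is one attempt and no reset: what is moved stays moved. The work goes in short steps, Python scripts to look and compute and a tool call to move; the robot and the scene stay as the last step left them, time stands still between calls to the robot, and variables do not carry over. Pictures are saved under pics/ and viewed, and the job is handed in when it is done.

Besides the shell and the picture viewer there is one more tool, called after "Emit:" by a JSON object that holds its "api" and its "payload". apply_moves: Moves the arm, as the interface text tells. Its arguments: {"type":"object","properties":{"steps":{"type":"array"}},"required":["steps"]}

```bash
mkdir -p pics; ls; cat > h.py <<'E'
import numpy as np, cv2
from bench import telemetry, get_image, workorder, nets, arm
from scipy.spatial.transform import Rotation as R
def proj(im,P):
    Rm=R.from_quat(im["orientation"]).as_matrix(); o=np.array(im["origin"])
    Pc=(np.atleast_2d(P)-o)@Rm
    K=np.array([[im["fx"],0,im["cx"]],[0,im["fy"],im["cy"]],[0,0,1]])
    return cv2.projectPoints(Pc.reshape(-1,1,3),np.zeros(3),np.zeros(3),K,np.array(im["distortion"]))[0].reshape(-1,2)
E
python3 - <<'E'
from h import *
s=telemetry.read_state();print({k:np.round(v,3) for k,v in s.items()})
for n in("scene","top"):
    im=get_image(n);cv2.imwrite(f"pics/{n}0.png",im["frame"])
    print(n,np.round(im["origin"]),np.round(im["orientation"],3))
    for l in("housing","head_a","head_b","head_c","knob_a","knob_b","knob_c","angle_plate","oil_can","wrench","tape_roll"):
        print(l,[(np.round(d["xyz"],0).tolist(),round(d["confidence"],2),np.round(proj(im,d["xyz"])[0]).tolist()) for d in nets.pinpoint(im,l)[:4]])
E
```

```text
pics
{'clock': np.float64(0.0), 'joints': array([ 1.362,  0.386,  0.007, -0.   , -1.194, -0.259]), 'joint_vel': array([ 0.001,  0.001,  0.002,  0.001,  0.002, -0.   ]), 'joint_efforts': array([-1.0000e-03, -3.9229e+01,  1.8840e+01,  4.1860e+00, -5.0000e-03,
        0.0000e+00]), 'position': array([281.569, 557.38 , 252.211]), 'ee_rot': array([-0.524,  0.852, -0.001, -0.001]), 'contact_force': array([ 0.28 , -0.947,  0.494]), 'wrist_torque': array([ 0.024, -0.023,  0.015]), 'gripper_width': np.float64(85.408)}
scene [1349. -256.  825.] [ 0.743  0.53  -0.239 -0.331]
housing [([591.0, 35.0, 2.0], 0.73, [345.0, 272.0])]
head_a [([609.0, 134.0, 84.0], 0.72, [400.0, 234.0]), ([569.0, -59.0, 81.0], 0.66, [292.0, 245.0]), ([590.0, 32.0, 86.0], 0.56, [344.0, 239.0])]
head_b [([609.0, 134.0, 84.0], 0.72, [400.0, 234.0]), ([569.0, -59.0, 81.0], 0.66, [292.0, 245.0]), ([590.0, 32.0, 86.0], 0.56, [344.0, 239.0])]
head_c [([609.0, 134.0, 84.0], 0.72, [400.0, 234.0]), ([569.0, -59.0, 81.0], 0.66, [292.0, 245.0]), ([590.0, 32.0, 86.0], 0.56, [344.0, 239.0])]
knob_a [([526.0, -51.0, 92.0], 0.92, [289
[... 1210 characters left out ...]
, ([527.0, -54.0, 99.0], 0.67, [341.0, 257.0]), ([544.0, 46.0, 97.0], 0.66, [292.0, 248.0])]
knob_b [([565.0, 143.0, 101.0], 0.67, [245.0, 238.0]), ([527.0, -54.0, 99.0], 0.67, [341.0, 257.0]), ([544.0, 46.0, 97.0], 0.66, [292.0, 248.0])]
knob_c [([565.0, 143.0, 101.0], 0.67, [245.0, 238.0]), ([527.0, -54.0, 99.0], 0.67, [341.0, 257.0]), ([544.0, 46.0, 97.0], 0.66, [292.0, 248.0])]
angle_plate [([622.0, -243.0, -0.0], 0.57, [420.0, 216.0])]
oil_can [([728.0, 309.0, -6.0], 0.78, [182.0, 171.0]), ([577.0, -62.0, 89.0], 0.46, [344.0, 233.0])]
wrench [([587.0, 328.0, 2.0], 0.7, [172.0, 231.0]), ([622.0, -241.0, 0.0], 0.21, [419.0, 216.0])]
tape_roll [([481.0, -209.0, 4.0], 0.71, [407.0, 278.0])]
```

```bash
python3 - <<'E'
from h import *
from scipy.optimize import least_squares
ims=[get_image(n) for n in("scene","top")]
M={}
loc={"head":[[0,100,84],[0,0,84],[0,-100,84]],"knob":[[-45,100,96],[-45,0,96],[-45,-100,96]]}
A=[];B=[]
for im in ims:
    for l in loc:
        for d in nets.pinpoint(im,l+"_a"):
            g=np.array([590,36,0])+np.array(loc[l])@R.from_euler('z',-.194).as_matrix().T
            e=np.linalg.norm(g-d["xyz"],axis=1);i=e.argmin()
            if e[i]<25: A.append(loc[l][i]);B.append(d["xyz"])
A=np.array(A);B=np.array(B)
f=lambda p:((A@R.from_euler('z',p[2]).as_matrix().T)[:,:2]+p[:2]-B[:,:2]).ravel()
r=least_squares(f,[590,36,-.19],loss='soft_l1',f_scale=4);print(r.x,len(A),np.round(f(r.x).reshape(-1,2),1).tolist())
x,y,t=r.x;Rz=R.from_euler('z',t).as_matrix()
for k in loc: print(k,np.round(np.array(loc[k])@Rz.T+[x,y,0],1).tolist())
out=[]
for im,n in zip(ims,("scene","top")):
    F=im["frame"].copy()
    F=cv2.resize(F,None,fx=3,fy=3,interpolation=cv2.INTER_CUBIC)
    def mark(P,c):
        for u,v in proj(im,P): cv2.circle(F,(int(u*3+1),int(v*3+1)),3,c,-1)
    th=np.linspace(0,2*np.pi,24)
    for k in loc:
        mark(np.array(loc[k])@Rz.T+[x,y,0],(0,0,255))
    for h in loc["head"]:
        mark((np.array(h)+np.c_[13*np.cos(th),13*np.sin(th),0*th])@Rz.T+[x,y,0],(0,255,0))
    mark(np.array([[sx*75,sy*170,50] for sx in(-1,1) for sy in(-1,1)])@Rz.T+[x,y,0],(255,0,255))
    u,v=proj(im,[x,y,50])[0]*3
    out=F[int(v)-250:int(v)+250,int(u)-350:int(u)+350]
    cv2.imwrite(f"pics/{n}1.png",out)
E
```

```text
[ 5.90104637e+02  3.69174340e+01 -1.98103366e-01] 10 [[3.2, -5.1], [-2.4, 5.5], [-2.0, 0.5], [-1.2, -4.5], [1.1, -0.5], [1.7, 2.2], [-5.4, 0.4], [0.1, 0.9], [0.4, -2.7], [3.5, 2.2]]
head [[609.8, 135.0, 84.0], [590.1, 36.9, 84.0], [570.4, -61.1, 84.0]]
knob [[565.7, 143.8, 96.0], [546.0, 45.8, 96.0], [526.3, -52.3, 96.0]]
```

View pics/scene0.png

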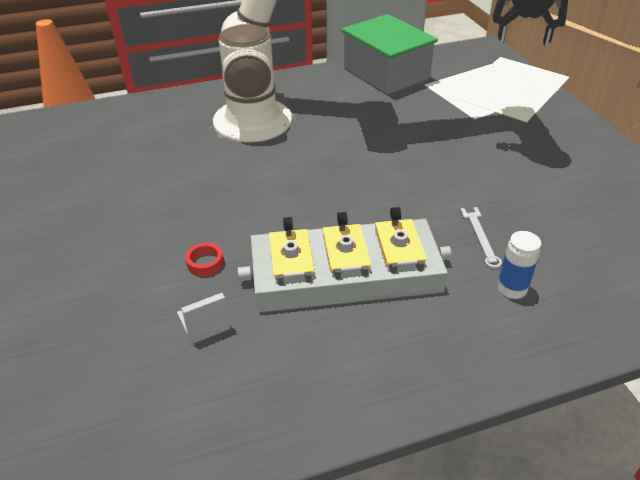

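View pics/top1.png

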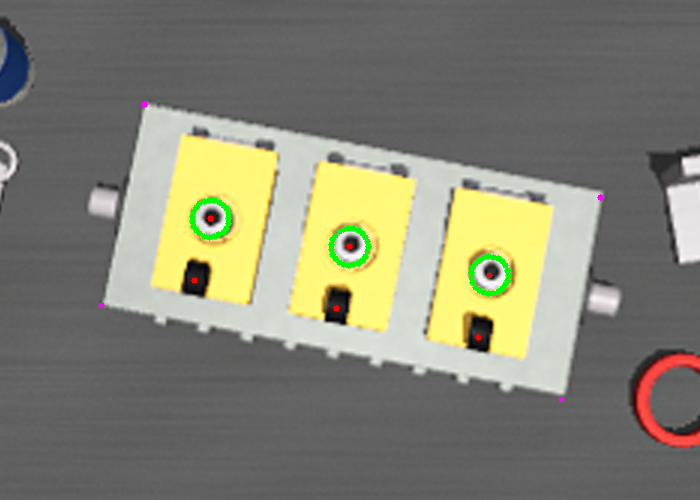

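View pics/scene1.png

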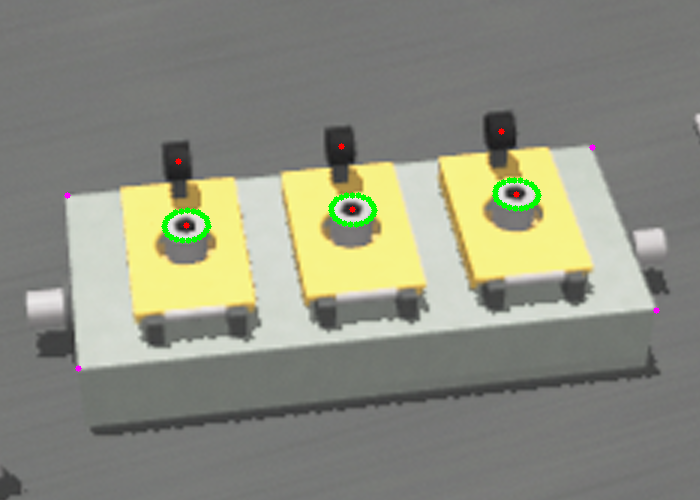

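```bash
cat >> h.py <<'E'
X0,Y0,T=590.1,36.9,-0.198
RH=R.from_euler('z',T)
def W(p): return RH.apply(p)+[X0,Y0,0]
def toolR(tilt=0): # tool x=-yh, z=down ; tilt about housing y
    xh,yh,zh=RH.as_matrix().T
    return R.from_euler('z',T)*R.from_euler('y',tilt)*R.from_matrix(np.c_[[0,-1,0],[-1,0,0],[0,0,-1]])
def rel(target,tilt=0,pos=None,q=None):
    s=telemetry.read_state()
    p=np.array(s["position"] if pos is None else pos);r0=R.from_quat(s["ee_rot"] if q is None else q)
    return np.round(r0.inv().apply(np.array(target)-p)/10,2).tolist(),np.round((r0.inv()*toolR(tilt)).as_rotvec(),3).tolist()
E
python3 - <<'E'
from h import *
print([a for a in dir(arm) if a[0]!='_'],arm.nose_length)
print(rel(W([0,100,84+22+30]),pos=[281.794,557.846,253.312]))
print(rel(W([0,100,84+22+30])))
E
```

```text
['IKError', 'nose_length'] 22.0
([22.96, -48.34, 11.73], [-0.0, -0.0, -0.27])
([22.96, -48.34, 11.73], [-0.0, -0.0, -0.27])
```

Emit:
{"api": "apply_moves", "payload": {"steps": [{"hand":0,"xyz":[22.96,-48.34,8],"delta_rot":[0,0,-0.27]},{"hand":0,"xyz":[22.96,-48.34,8],"delta_rot":[0,0,-0.27]},{"hand":0,"xyz":[22.96,-48.34,8],"delta_rot":[0,0,-0.27]},{"hand":0,"xyz":[22.96,-48.34,8],"delta_rot":[0,0,-0.27]},{"hand":0,"xyz":[22.96,-48.34,8],"delta_rot":[0,0,-0.27]},{"hand":0,"xyz":[22.96,-48.34,8],"delta_rot":[0,0,-0.27]},{"hand":0,"xyz":[22.96,-48.34,8],"delta_rot":[0,0,-0.27]},{"hand":0,"xyz":[22.96,-48.34,8],"delta_rot":[0,0,-0.27]},{"hand":0,"xyz":[22.96,-48.34,8],"delta_rot":[0,0,-0.27]},{"hand":0,"xyz":[22.96,-48.34,8],"delta_rot":[0,0,-0.27]},{"hand":0,"xyz":[22.96,-48.34,8],"delta_rot":[0,0,-0.27]},{"hand":0,"xyz":[22.96,-48.34,8],"delta_rot":[0,0,-0.27]}]}}

```text
clock: 2.5
position: [585.9, 165.4, 179.4]
ee_rot: [-0.634, 0.773, -0.0, 0.0]
contact_force: [0.5, 1.0, -0.3]
gripper_width: 0.3
```

```bash
python3 - <<'E'
from h import *
print(rel(W([0,100,84+22+20])))
E
```

```text
([2.52, -2.94, 5.34], [-0.0, 0.0, 0.0])
```

Emit:
{"api": "apply_moves", "payload": {"steps": [{"hand":0,"xyz":[2.52,-2.94,4.3],"delta_rot":[0,0,0]},{"hand":0,"xyz":[2.52,-2.94,5.3],"delta_rot":[0,0,0]},{"hand":0,"xyz":[2.52,-2.94,5.3],"delta_rot":[0,0,0]},{"hand":0,"xyz":[2.52,-2.94,5.3],"delta_rot":[0,0,0]},{"hand":0,"xyz":[2.52,-2.94,5.3],"delta_rot":[0,0,0]}]}}

```text
clock: 2.92
position: [609.2, 137.3, 127.5]
ee_rot: [-0.634, 0.773, -0.0, 0.001]
contact_force: [-0.4, -0.1, -0.0]
gripper_width: 0.3
```

```bash
python3 - <<'E'
from h import *
print(rel(W([0,100,84+22])))
im=get_image("scene");F=cv2.resize(im["frame"],None,fx=3,fy=3);u,v=proj(im,W([0,60,84]))[0]*3
cv2.imwrite("pics/s2.png",F[int(v)-250:int(v)+250,int(u)-350:int(u)+350])
E
```

```text
([0.22, -0.1, 2.15], [-0.002, 0.001, 0.001])
```

View pics/s2.png

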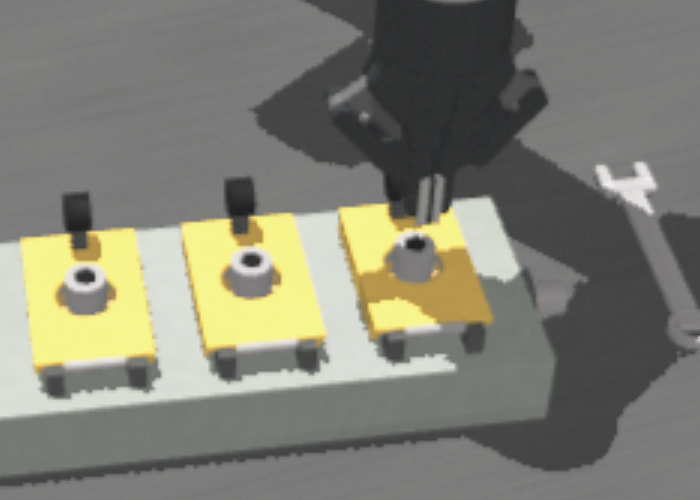

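Emit:
{"api": "apply_moves", "payload": {"steps": [{"hand":0,"xyz":[0.2,-0.1,1.5],"delta_rot":[0,0,0]},{"hand":0,"xyz":[0.2,-0.1,2.0],"delta_rot":[0,0,0]},{"hand":0,"xyz":[0.2,-0.1,2.3],"delta_rot":[0,0,0]},{"hand":0,"xyz":[0.2,-0.1,2.4],"delta_rot":[0,0,0]},{"hand":0,"xyz":[0.2,-0.1,2.4],"delta_rot":[0,0,0]}]}}

```text
clock: 3.38
position: [609.0, 135.6, 105.3]
ee_rot: [-0.635, 0.773, -0.0, 0.0]
contact_force: [-3.4, 0.6, 8.0]
gripper_width: -0.2
```

Emit:
{"api": "apply_moves", "payload": {"steps": [{"hand":0,"xyz":[0,0,0.2],"delta_rot":[0,0,0]},{"hand":0,"xyz":[0,0,0.3],"delta_rot":[0,0,0]},{"hand":0,"xyz":[0,0,0.3],"delta_rot":[0,0,0]}]}}

```text
clock: 3.63
position: [609.1, 135.6, 105.1]
ee_rot: [-0.635, 0.773, -0.001, 0.001]
contact_force: [-8.7, 0.5, 20.8]
gripper_width: 0.0
```

Emit:
{"api": "apply_moves", "payload": {"steps": [{"hand":0,"xyz":[0,0,-2],"delta_rot":[0,0,0]},{"hand":0,"xyz":[0,0,-4],"delta_rot":[0,0,0]},{"hand":0,"xyz":[4,0,-4],"delta_rot":[0,0,0]},{"hand":0,"xyz":[8,0,-4],"delta_rot":[0,0,0]},{"hand":0,"xyz":[10,0,-3],"delta_rot":[0,0,0]},{"hand":0,"xyz":[10,0,-2.5],"delta_rot":[0,0,0]},{"hand":0,"xyz":[10,0,-2.5],"delta_rot":[0,0,0]},{"hand":0,"xyz":[10,0,-2.5],"delta_rot":[0,0,0]}]}}

```text
clock: 4.3
position: [590.1, 37.2, 125.0]
ee_rot: [-0.634, 0.773, -0.0, 0.0]
contact_force: [0.5, 0.5, -0.6]
gripper_width: 0.2
```

```bash
python3 - <<'E'
from h import *
print(rel(W([0,0,84+22])))
E
```

```text
([0.03, -0.0, 1.9], [-0.001, 0.0, 0.001])
```

Emit:
{"api": "apply_moves", "payload": {"steps": [{"hand":0,"xyz":[0,0,1.3],"delta_rot":[0,0,0]},{"hand":0,"xyz":[0,0,1.8],"delta_rot":[0,0,0]},{"hand":0,"xyz":[0,0,2.1],"delta_rot":[0,0,0]},{"hand":0,"xyz":[0,0,2.3],"delta_rot":[0,0,0]},{"hand":0,"xyz":[0,0,2.4],"delta_rot":[0,0,0]},{"hand":0,"xyz":[0,0,2.4],"delta_rot":[0,0,0]}]}}

```text
clock: 4.8
position: [590.0, 36.8, 100.6]
ee_rot: [-0.634, 0.773, -0.0, 0.0]
contact_force: [0.6, -0.3, 1.0]
gripper_width: 0.0
```

Emit:
{"api": "apply_moves", "payload": {"steps": [{"hand":0,"xyz":[0,0,0.2],"delta_rot":[0,0,0]},{"hand":0,"xyz":[0,0,0.4],"delta_rot":[0,0,0]},{"hand":0,"xyz":[0,0,0.6],"delta_rot":[0,0,0]},{"hand":0,"xyz":[0,0,0.6],"delta_rot":[0,0,0]}]}}

```text
clock: 5.13
position: [590.2, 36.6, 98.0]
ee_rot: [-0.634, 0.773, -0.001, 0.001]
contact_force: [-5.7, 2.6, 17.9]
gripper_width: 0.4
```

Emit:
{"api": "apply_moves", "payload": {"steps": [{"hand":0,"xyz":[0,0,-2],"delta_rot":[0,0,0]},{"hand":0,"xyz":[0,0,-5],"delta_rot":[0,0,0]},{"hand":0,"xyz":[4,0,-5],"delta_rot":[0,0,0]},{"hand":0,"xyz":[8,0,-5],"delta_rot":[0,0,0]},{"hand":0,"xyz":[10,0,-4],"delta_rot":[0,0,0]},{"hand":0,"xyz":[10,0,-3.3],"delta_rot":[0,0,0]},{"hand":0,"xyz":[10,0,-3.3],"delta_rot":[0,0,0]},{"hand":0,"xyz":[10,0,-3.3],"delta_rot":[0,0,0]}]}}

```text
clock: 5.8
position: [569.8, -61.8, 126.8]
ee_rot: [-0.634, 0.774, 0.0, -0.001]
contact_force: [0.8, 0.1, 0.7]
gripper_width: 0.0
```

```bash
python3 - <<'E'
from h import *
print(rel(W([0,-100,84+22])))
E
```

```text
([-0.07, -0.05, 2.08], [0.001, -0.001, -0.0])
```

Emit:
{"api": "apply_moves", "payload": {"steps": [{"hand":0,"xyz":[0,0,1.4],"delta_rot":[0,0,0]},{"hand":0,"xyz":[0,0,1.9],"delta_rot":[0,0,0]},{"hand":0,"xyz":[0,0,2.2],"delta_rot":[0,0,0]},{"hand":0,"xyz":[0,0,2.4],"delta_rot":[0,0,0]},{"hand":0,"xyz":[0,0,2.5],"delta_rot":[0,0,0]},{"hand":0,"xyz":[0,0,2.6],"delta_rot":[0,0,0]},{"hand":0,"xyz":[0,0,2.6],"delta_rot":[0,0,0]}]}}

```text
clock: 6.38
position: [569.9, -60.8, 105.1]
ee_rot: [-0.635, 0.773, -0.0, -0.0]
contact_force: [-8.2, 3.4, 18.3]
gripper_width: 0.0
```

Emit:
{"api": "apply_moves", "payload": {"steps": [{"hand":0,"xyz":[0,0,-3],"delta_rot":[0,0,0]},{"hand":0,"xyz":[0,0,-6],"delta_rot":[0,0,0]},{"hand":0.3,"xyz":[-3,1.5,-7],"delta_rot":[0,0,0]},{"hand":0.6,"xyz":[-6,3,-7],"delta_rot":[0,0,0]},{"hand":0.6,"xyz":[-9,4.5,-7],"delta_rot":[0,0,0]},{"hand":0.6,"xyz":[-10,4.5,-7],"delta_rot":[0,0,0]},{"hand":0.6,"xyz":[-10,4.5,-7],"delta_rot":[0,0,0]},{"hand":0.6,"xyz":[-10,4.5,-7],"delta_rot":[0,0,0]}]}}

```text
clock: 7.05
position: [545.8, 46.1, 171.6]
ee_rot: [-0.635, 0.773, -0.0, 0.0]
contact_force: [-1.0, 0.5, -0.2]
gripper_width: 51.5
```

```bash
python3 - <<'E'
from h import *
print(rel(W([-45,0,96+5])), telemetry.read_state()["gripper_width"])
for n,o in(("top",-60),("scene",0)):
    im=get_image(n);F=cv2.resize(im["frame"],None,fx=3,fy=3);u,v=proj(im,W([0,0,84]))[0]*3
    cv2.imwrite(f"pics/{n}3.png",F[int(v)-250:int(v)+250,int(u)-350:int(u)+350])
E
```

```text
([0.03, -0.02, 7.06], [-0.0, -0.0, 0.002]) 51.543591938623464
```

View pics/scene3.png

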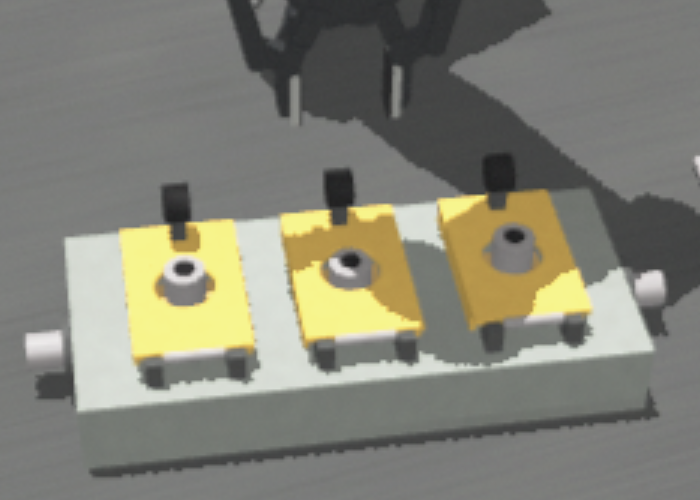

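The picture shows the middle head (350,265) clearly lower than the others and the open fingers (295/397, 120) straddling the middle knob (340,190). I'm going down to grip it.

Emit:
{"api": "apply_moves", "payload": {"steps": [{"hand":0.6,"xyz":[0,0,3],"delta_rot":[0,0,0]},{"hand":0.6,"xyz":[0,0,5],"delta_rot":[0,0,0]},{"hand":0.6,"xyz":[0,0,6.5],"delta_rot":[0,0,0]},{"hand":0.6,"xyz":[0,0,7],"delta_rot":[0,0,0]},{"hand":0.6,"xyz":[0,0,7],"delta_rot":[0,0,0]},{"hand":0,"xyz":[0,0,7],"delta_rot":[0,0,0]},{"hand":0,"xyz":[0,0,7],"delta_rot":[0,0,0]},{"hand":0,"xyz":[0,0,7],"delta_rot":[0,0,0]},{"hand":0,"xyz":[0,0,7],"delta_rot":[0,0,0]},{"hand":0,"xyz":[0,0,7],"delta_rot":[0,0,0]},{"hand":0,"xyz":[0,0,7],"delta_rot":[0,0,0]}]}}

```text
clock: 8.07
position: [546.0, 44.0, 102.7]
ee_rot: [-0.634, 0.773, -0.001, 0.0]
contact_force: [0.8, -7.2, 0.9]
gripper_width: 15.1
```

```bash
python3 - <<'E'
from h import *
# shifts in tool cm vs phi relative to grip pose (tool y=-xh, z=-zh)
for ph in np.arange(0.1,1.21,.1):
    a=np.arctan2(30,-100)-ph; r=np.hypot(100,30)
    print(round(ph,1),[0,round(-(r*np.cos(a)+100)/10,2),round(-(r*np.sin(a)-30)/10,2)])
E
```

```text
0.1 [0, np.float64(-0.35), np.float64(-0.98)]
0.2 [0, np.float64(-0.8), np.float64(-1.93)]
0.3 [0, np.float64(-1.33), np.float64(-2.82)]
0.4 [0, np.float64(-1.96), np.float64(-3.66)]
0.5 [0, np.float64(-2.66), np.float64(-4.43)]
0.6 [0, np.float64(-3.44), np.float64(-5.12)]
0.7 [0, np.float64(-4.28), np.float64(-5.74)]
0.8 [0, np.float64(-5.19), np.float64(-6.26)]
0.9 [0, np.float64(-6.13), np.float64(-6.7)]
1.0 [0, np.float64(-7.12), np.float64(-7.04)]
1.1 [0, np.float64(-8.14), np.float64(-7.27)]
1.2 [0, np.float64(-9.17), np.float64(-7.41)]
```

Emit:
{"api": "apply_moves", "payload": {"steps": [{"hand":0,"xyz":[0.15,-0.15,-0.5],"delta_rot":[0,0,0]},{"hand":0,"xyz":[0.15,-0.35,-1.0],"delta_rot":[0,0,0]},{"hand":0,"xyz":[0.15,-0.55,-1.45],"delta_rot":[0,0,0]},{"hand":0,"xyz":[0.15,-0.8,-1.95],"delta_rot":[0,0,0]},{"hand":0,"xyz":[0.15,-1.05,-2.4],"delta_rot":[0,0,0]},{"hand":0,"xyz":[0.15,-1.35,-2.8],"delta_rot":[0,0,0]},{"hand":0,"xyz":[0.15,-1.65,-3.25],"delta_rot":[0,0,0]},{"hand":0,"xyz":[0.15,-1.95,-3.65],"delta_rot":[0,0,0]},{"hand":0,"xyz":[0.15,-1.95,-3.65],"delta_rot":[0,0,0]}]}}

```text
clock: 8.82
position: [564.7, 40.1, 138.4]
ee_rot: [-0.634, 0.773, 0.0, 0.0]
contact_force: [1.5, 2.6, -9.0]
gripper_width: 14.9
```

```bash
python3 - <<'E'
from h import *
im=get_image("scene");F=cv2.resize(im["frame"],None,fx=3,fy=3);u,v=proj(im,W([0,0,84]))[0]*3
cv2.imwrite("pics/s4.png",F[int(v)-250:int(v)+250,int(u)-350:int(u)+350])
E
```

```text
(no output)
```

View pics/s4.png

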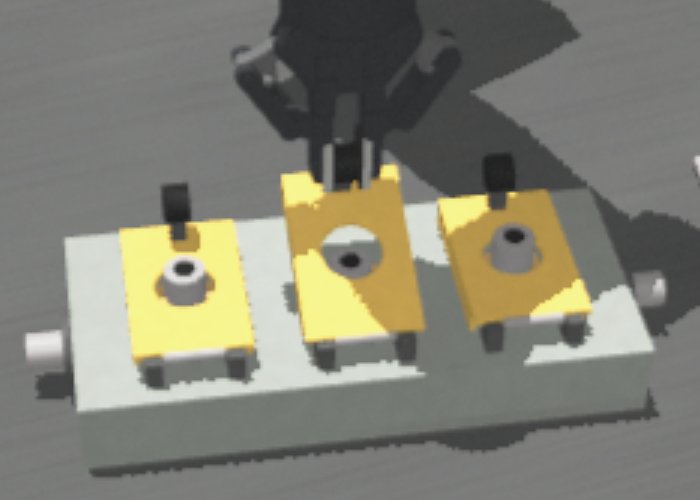

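The middle cover is up about 0.4 rad with the knob (345,165) between the fingers, and the other two covers are shut. I'm carrying on along the arc.

Emit:
{"api": "apply_moves", "payload": {"steps": [{"hand":0,"xyz":[0,-0.35,-0.4],"delta_rot":[0,0,0]},{"hand":0,"xyz":[0,-0.7,-0.77],"delta_rot":[0,0,0]},{"hand":0,"xyz":[0,-1.1,-1.12],"delta_rot":[0,0,0]},{"hand":0,"xyz":[0,-1.48,-1.46],"delta_rot":[0,0,0]},{"hand":0,"xyz":[0,-1.9,-1.78],"delta_rot":[0,0,0]},{"hand":0,"xyz":[0,-2.32,-2.08],"delta_rot":[0,0,0]},{"hand":0,"xyz":[0,-2.78,-2.34],"delta_rot":[0,0,0]},{"hand":0,"xyz":[0,-3.23,-2.6],"delta_rot":[0,0,0]},{"hand":0,"xyz":[0,-3.7,-2.83],"delta_rot":[0,0,0]},{"hand":0,"xyz":[0,-4.17,-3.04],"delta_rot":[0,0,0]},{"hand":0,"xyz":[0,-4.65,-3.22],"delta_rot":[0,0,0]},{"hand":0,"xyz":[0,-5.16,-3.38],"delta_rot":[0,0,0]}]}}

```text
clock: 9.87
position: [613.0, 30.7, 171.5]
ee_rot: [-0.634, 0.774, 0.002, -0.002]
contact_force: [-3.1, 8.1, -5.8]
gripper_width: 14.8
```

Emit:
{"api": "apply_moves", "payload": {"steps": [{"hand":0,"xyz":[0,-0.5,-0.12],"delta_rot":[0,0,0]},{"hand":0,"xyz":[0,-1.0,-0.22],"delta_rot":[0,0,0]},{"hand":0,"xyz":[0,-1.0,-0.22],"delta_rot":[0,0,0]},{"hand":0,"xyz":[0,-1.0,-0.22],"delta_rot":[0,0,0]},{"hand":0,"xyz":[0,-1.0,-0.22],"delta_rot":[0,0,0]}]}}

```text
clock: 10.28
position: [623.2, 28.7, 174.2]
ee_rot: [-0.634, 0.774, 0.002, -0.001]
contact_force: [-3.8, 8.0, -3.5]
gripper_width: 14.3
```

```bash
python3 - <<'E'
from h import *
s=telemetry.read_state();l=RH.inv().apply(np.array(s["position"])-[X0,Y0,3])
print(l, "phi",np.arctan2(30,-100)-np.arctan2(l[2]-66,l[0]-55),"r",np.hypot(l[2]-66,l[0]-55))
for n in("scene","top"):
    im=get_image(n);F=cv2.resize(im["frame"],None,fx=3,fy=3);u,v=proj(im,W([0,0,84]))[0]*3
    cv2.imwrite(f"pics/{n}5.png",F[int(v)-250:int(v)+250,int(u)-350:int(u)+350])
    for k in("knob_b","oil_can","wrench","tape_roll","angle_plate"):print(n,k,[(np.round(d["xyz"]).tolist(),round(d["confidence"],2)) for d in nets.pinpoint(im,k)[:3]])
E
```

```text
[ 34.06506958  -1.50338776 171.15441245] phi 1.0828215178810627 r 107.21810374245594
scene knob_b [([525.0, -48.0, 95.0], 0.83), ([615.0, 31.0, 168.0], 0.74), ([590.0, 325.0, -0.0], 0.74)]
scene oil_can [([726.0, 309.0, -2.0], 0.69), ([529.0, -50.0, 96.0], 0.57)]
scene wrench [([592.0, 326.0, 3.0], 0.75)]
scene tape_roll [([477.0, -205.0, -0.0], 0.79)]
scene angle_plate [([624.0, -239.0, 1.0], 0.63)]
top knob_b [([566.0, 142.0, 101.0], 0.83), ([525.0, -52.0, 96.0], 0.77), ([609.0, 30.0, 170.0], 0.6)]
top oil_can [([728.0, 309.0, -3.0], 0.77)]
top wrench [([483.0, -209.0, 1.0], 0.51)]
top tape_roll [([479.0, -209.0, 4.0], 0.71)]
top angle_plate [([623.0, -240.0, -3.0], 0.84)]
```

View pics/scene5.png

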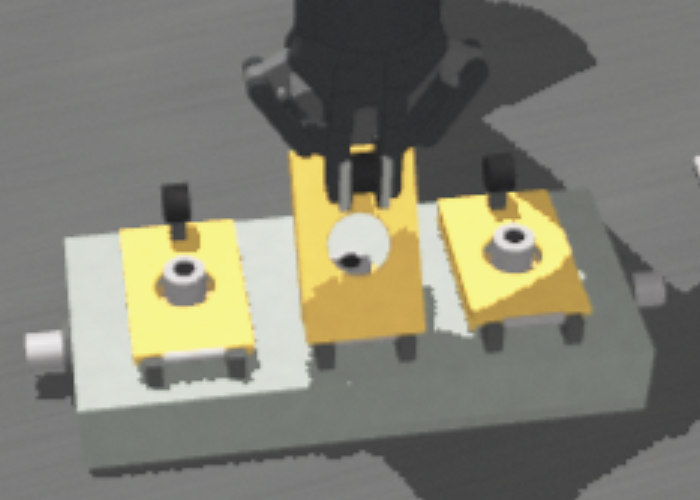

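```bash
python3 - <<'E'
from h import *
im=get_image("scene");S=3;F=cv2.resize(im["frame"],None,fx=S,fy=S);u0,v0=proj(im,W([0,0,84]))[0]*S
def cov(ph,p): # local closed coords -> world
    h=np.array([55,0,66]); return W(R.from_euler('y',ph).apply(np.array(p)-h)+h)
for ph,c in((.85,(0,0,255)),(1.0,(0,255,0)),(1.1,(255,0,0))):
    pts=[[-55,35,70],[-55,-35,70],[55,-35,70],[55,35,70]]
    q=proj(im,cov(ph,pts))*S
    cv2.polylines(F,[q.astype(np.int32)],True,c,1)
    k=proj(im,cov(ph,[[-45,0,96]]))[0]*S; cv2.circle(F,(int(k[0]),int(k[1])),4,c,-1)
    th=np.linspace(0,6.28,30)
    cv2.polylines(F,[(proj(im,cov(ph,np.c_[18*np.cos(th),18*np.sin(th),70+0*th]))*S).astype(np.int32)],True,c,1)
C=F[int(v0)-170:int(v0)+150,int(u0)-150:int(u0)+150]
cv2.imwrite("pics/fit.png",cv2.resize(C,None,fx=1.8,fy=1.8))
print({k:np.round(telemetry.read_state()[k],2) for k in("clock","position","contact_force","gripper_width")})
E
```

```text
{'clock': np.float64(10.93), 'position': array([623.17,  28.74, 174.15]), 'contact_force': array([-2.4 ,  6.73, -4.62]), 'gripper_width': np.float64(15.04)}
```

View pics/fit.png

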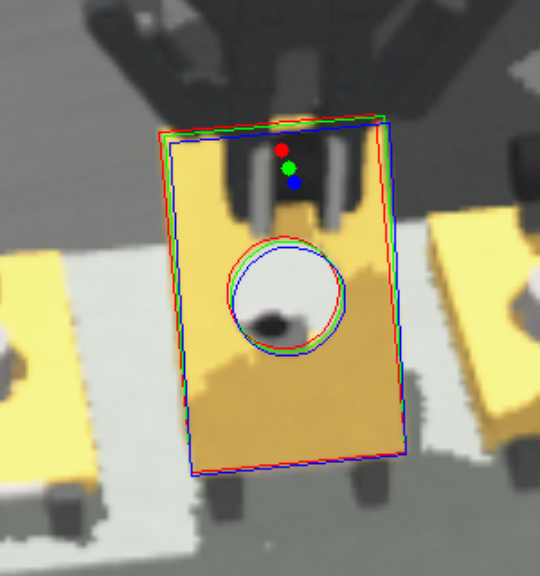

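```bash
python3 - <<'E'
from h import *
print(workorder.job_done())
s=telemetry.read_state();print(s["clock"],s["position"],s["gripper_width"],s["contact_force"])
E
```

```text
the job is handed in; nothing more can be done
None
the job is handed in; nothing more can be done
```

The middle bolt (b) is the loose one. Its cover is open and still held by the knob, and the job is handed in; no verdict was reported.

- **Tapping:** I tapped left, middle, right. The left bolt held at about 21 N and the right at about 18 N, both giving under 2 mm. The middle one sank about 8 mm, and the later pictures showed its head still down.
- **Lifting:** I gripped the middle knob (finger opening about 15 mm on the 16 mm disc) and followed the hinge arc, finishing about 10.9 s into the 48 s allowed.
- **Cover angle:** The arm pose gave 1.08 rad, and the cover outline in the camera picture fitted 1.0 to 1.1 rad. The network's knob position gave a slightly lower angle, about 0.98 rad. All are well past the 0.75 rad needed.
- **Hold:** The tool had not moved between the last two readings, about 0.65 s apart. The wrist force on the tool was still several newtons.
- **Surroundings:** The other two covers looked shut. All four bystanders were found within about 5 mm of where they began. The top view did not give a usable wrench position (it reported the tape roll instead), so the wrench was checked in the scene view only.

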